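# Clear the test fixture and lay its strut

## Robot

A 6-joint arm with a two-finger parallel gripper is mounted at the origin on the work surface. World frame = base frame: x ahead of the robot, y to its left, z up, the work surface at z = 0. Lengths are in m, angles in degrees, forces in N, time in s.
With the tool pointing down it reaches from about 0.325 to 1 m from the base axis. Payload 5.1 kg.
Tool frame: the origin (TCP) lies midway between the tips of the shut fingers; the grasp point (between the pads) lies behind it (r.tcp_to_grasp is the z of the grasp point in the tool frame, in m); z points along the fingers, y is the line along which they close (so a half turn about z gives the same grasp; the last joint's range is limited). The gripper opens to 85 mm and grips with 20 to 120 N. Pads are 22 mm wide; open, the fingers measure 114 mm over their backs; the gripper's body (76 mm by 85 mm) begins 54 mm behind the grasp point. The pads swing forward as they close: fully open they stand 13 mm farther back than shut.
Start: joints at [60.756, 7.093, 94.555, -0, 78.352, -4.733], TCP at [0.27, 0.591, 0.208] pointing down, gripper open.
Joint ranges: [-149.61, 149.61], [-58.7, 133.49], [1.44, 155.28], [-77.14, 257.14], [18.33, 153.61], [-166.67, 166.67]. Speed limits (degrees/s): [147.25, 147.25, 180, 180, 180, 180].

## Interface

Orientations are given as a 3x3 rotation matrix whose columns are the frame's x, y, z axes.
In Python, from cell import r gives the robot as it stands. The module is installed in compiled form; this text tells all that it offers.
- The arm moves only by the tool step_arm, never from a script. Its argument "commands" is a list of rows, each a list of 7 numbers: the opening, from -1 (shut) to 1 (fully open), then the shift along the tool's x, y, z in m, then the turn, a rotation vector about the tool's x, y, z in units of 10 degrees (1.0 is 10 degrees). A call has 1 to 10 rows; each row shifts and turns the commanded pose from where the row before left it, along the tool's axes as they then stand; what a row does not reach is not made up. A row lasts 1/8 s, in which the tool goes at most 62.5 mm and 10.7 degrees, less where a joint would pass 70% of its speed; a pose out of reach is approached as far as the arm can. A call is refused whole if a number of a shift passes 0.0625 or a number of a turn 1, either way. A call with a gripper value outside its range is refused whole. The fingers move at their own pace and stop on an object; "force" is the grip in N (left out, the last holds). Time passes only in rows, so rows that do not move let the fingers close. It gives the time, the measured TCP pose, the force, the opening and the grip force at its end, in the units of the state.
- r.observe(): the state, without advancing time (a new reading comes with each control period).
- r.capture(name): name is "scene" or "side" or "wrist"; returns a dict with "pixels" (400x640x3 uint8, red, green, blue), "z_map" (400x640 float32, m along the optical axis (not along the pixel's ray), 0 where there is no reading), "mtx" (3x3 intrinsics, pixels), "R" (3x3) and "t" (3): a world point X has camera coordinates R X + t. Camera axes: x right, y down, z forward; pixel columns grow to the right and rows downward; lengths in m; the calibration is good to about 2 mm. A picture is of the moment at which its call begins.
- r.hand_in(): hands the job in; it is judged then, once.
Trained networks look in a picture, given as the dict that the camera call returned (one of the last four; its "shot" number tells which), for a name from the list of things; names that differ only in an ending like _2 or _b are one class to them, and where a whole thing is asked for, a point or a joint stands for the part that bears it (a point fixed in the world has none). Each returns a list of dicts, best first, with "p" (0 to 1); they miss things now and then, are a little off and sometimes report something else, mostly with a low value. They report only what shows in the picture. A call takes as long as a camera call. They do not tell look-alikes from the thing itself.
- r.look_for(label, picture): "extent" ([left, top, width, height] in pixels, round what is visible of it).
The state is a dict: "clock": time; "joint_positions": joint angles; "qvel": joint speeds; "tau": joint torques, N m; "tcp_pos": TCP position; "tcp_rot": TCP orientation; "ft_force": force on the tool from outside, world axes, zero at the start; "ft_torque": the same for the moment, N m; "opening": finger opening in m; "gripper_force": force on a finger pad.
Only numpy, scipy, OpenCV 4.12 (cv2) and the standard library are available. Lean on these libraries where they do the work, as an engineer would, in place of code of your own. Each camera call takes 0.05 s, during which the arm holds its last target. There are 200 camera calls.

## Task

Use the yellow scraper block to sweep all four brass offcuts off the fixture's deck into the red catch tray beside it (do not touch the offcuts with the gripper or the bar), and stand the scraper back upright on its blue mat. Then lay the slotted aluminium bar across the fixture, lowering it gently (no dropping) until it sits fully down in the notches of both blue saddles, with about the same overhang at each end, and let go. Leave the spool, the screwdriver and the meter where they are.

Things in the scene. Friction and masses are not known exactly. Their poses are not given: they have to be found in the camera images.
- fixture: fixed test fixture, z up; origin under its centre on the bench. Its dark deck is a flat 200 x 200 mm plate, 12 mm thick, top 40 mm above the bench, edges along its own x and y, no curbs. The tray lies at its +y or its -y edge (it varies), the mat at the opposite edge. Two blue saddles on the deck (see saddle_a and saddle_b) leave it clear from x = -68 to +68 mm
- saddle_a (a point): blue saddle on the deck at the fixture's x = -80 mm, y = 0; 24 mm in x, 70 mm in y. This point is the centre of its notch's floor, 75 mm above the bench. The notch runs along the fixture's x, open above and at both ends, 38 mm wide; its cheeks' tops are 90 mm above the bench
- saddle_b (a point): blue saddle on the deck at the fixture's x = +80 mm, y = 0; 24 mm in x, 70 mm in y. This point is the centre of its notch's floor, 75 mm above the bench. The notch runs along the fixture's x, open above and at both ends, 38 mm wide; its cheeks' tops are 90 mm above the bench
- tray: fixed red open catch tray, 160 (x) x 140 (y) x 26 mm high, walls and floor about 4 mm, on the bench; origin under its centre. Axes parallel to the fixture's; its centre is 165 mm from the fixture's along the fixture's +y or -y, so that its near wall is tucked 5 mm under the edge of the deck
- mat: fixed blue mat, 160 (x) x 110 (y) x 3 mm, on the bench; origin under its centre. Axes parallel to the fixture's; at the side of the fixture opposite the tray, 165 mm from the fixture's centre
- scraper_center (a point): centre of the loose yellow scraper block (about 0.16 kg), standing on the mat, rubber foot down: 110 mm long (own x), 75 mm high; the foot is 37.5 mm below this point. The lower 28 mm is 28 mm thick (own y); above it an upright grip, 90 mm long (x) and 22 mm thick (y), reaches from 9.5 mm below to 37.5 mm above this point
- bar_center (a point): centre of the loose slotted aluminium bar (about 0.2 kg): 200 mm long (own x), 30 mm wide (own y), 20 mm high; starts lying on the bench at the left or the right of the work. When seated in the saddles this point is 85 mm above the bench
- chip0: loose brass offcut, 24 x 16 x 10 mm, a small block; origin at the middle of its 24 x 16 x 10 mm outline, starts lying flat on the deck at any yaw, wholly within 55 mm (x) and 60 mm (y) of the deck centre
- chip1: loose brass offcut, 24 x 16 x 10 mm, L-shaped; origin at the middle of its 24 x 16 x 10 mm outline, starts lying flat on the deck at any yaw, wholly within 55 mm (x) and 60 mm (y) of the deck centre
- chip2: loose brass offcut, 24 x 16 x 10 mm, a small block; origin at the middle of its 24 x 16 x 10 mm outline, starts lying flat on the deck at any yaw, wholly within 55 mm (x) and 60 mm (y) of the deck centre
- chip3: loose brass offcut, 24 x 16 x 10 mm, L-shaped; origin at the middle of its 24 x 16 x 10 mm outline, starts lying flat on the deck at any yaw, wholly within 55 mm (x) and 60 mm (y) of the deck centre
- spool: orange loose spool, 72 mm across, 45 mm high, standing on the bench; origin under its centre. Leave alone
- screwdriver: loose screwdriver lying on the bench beyond the fixture. Leave alone
- meter: loose yellow hand meter, 90 x 160 x 34 mm, lying on the bench beyond the fixture; origin under its centre. Leave alone
Things that resemble listed ones, but are neither listed nor needed, are in the scene too. What is meant by the part that bears bar_center is not purple or turquoise, and is the larger of those in its own colour.

How it is judged (in metres and radians):
On the way, in this order (a step that is already met when the one before it is completed fails the run):
1. all four offcuts have been swept into the tray (x of chip0 in the frame of tray between -0.08 and 0.08 m and y of chip0 in the frame of tray between -0.07 and 0.07 m and z of each of chip0, chip1, chip2, chip3 in the frame of tray below 0.03 m and x of chip1 in the frame of tray between -0.08 and 0.08 m and y of chip1 in the frame of tray between -0.07 and 0.07 m and x of chip2 in the frame of tray between -0.08 and 0.08 m and y of chip2 in the frame of tray between -0.07 and 0.07 m and x of chip3 in the frame of tray between -0.08 and 0.08 m and y of chip3 in the frame of tray between -0.07 and 0.07 m), for 0.2 s.
2. the scraper stands on the mat again (x of scraper_center in the frame of mat between -0.08 and 0.08 m and y of scraper_center in the frame of mat between -0.055 and 0.055 m and z of scraper_center in the frame of mat between 0.0355 and 0.0455 m and angle between scraper_center's own z axis and vertical below 0.1 rad), for 0.2 s.
3. the bar is lowered into both notches while still held (within 6 mm of seated) (x of bar_center in the frame of fixture between -0.015 and 0.015 m and y of bar_center in the frame of fixture between -0.007 and 0.007 m and angle between the x axis of bar_center and the x axis of fixture, either way round below 0.08 rad and z of bar_center in the frame of fixture between 0.082 and 0.091 m and contact force between the fingers and bar above 0.5 N), for 0.1 s.
At the end, for the whole second after the job is handed in: All four offcuts in the tray, below 30 mm; scraper upright (0.1 rad) on the mat, its centre over it; bar in both notches: centre 82 to 88 mm high, within 15 mm (lengthways) and 7 mm (across) of the fixture's centre, parallel to its x within 0.08 rad; all at rest (all of step 1 and all of step 2 and x of bar_center in the frame of fixture between -0.015 and 0.015 m and y of bar_center in the frame of fixture between -0.007 and 0.007 m and angle between the x axis of bar_center and the x axis of fixture, either way round below 0.08 rad and z of bar_center in the frame of fixture between 0.082 and 0.088 m and linear speed of each of chip0, chip1, chip2, chip3, scraper, bar below 0.02 m/s); the robot touches nothing.
It fails at once if the robot touches an offcut (contact force between any of the fingers, the arm and chip0 above 0.3 N or contact force between any of the fingers, the arm and chip1 above 0.3 N or contact force between any of the fingers, the arm and chip2 above 0.3 N or contact force between any of the fingers, the arm and chip3 above 0.3 N).
It fails at once if the bar touches an offcut (contact force between bar and chip0 above 0.3 N or contact force between bar and chip1 above 0.3 N or contact force between bar and chip2 above 0.3 N or contact force between bar and chip3 above 0.3 N).
It fails at once if the spool, screwdriver or meter is shifted by more than 30 mm (distance of any of spool, screwdriver, meter from where it was at the start of the episode above 0.03 m).
It also fails if it takes over 72 s, if anything falls off the work surface, if the arm or the gripper's body presses on something with over 40 N, if the wrist force passes 120 N, or if a joint passes its speed limit or range.

## Working session

There is one attempt and no reset: what is moved stays moved. The work goes in short steps, Python scripts to look and compute and a tool call to move; the robot and the scene stay as the last step left them, time stands still between calls to the robot, and variables do not carry over. Pictures are saved under pics/ and viewed, at most 10 in all, crops included, and the job is handed in when it is done.

Besides the shell and the picture viewer there is one more tool, called after "Request:" as a command line: name --pt "numbers of a row" for each row, then --argument value for the rest. step_arm: Moves the arm, as the interface text tells. Its arguments: {"type":"object","properties":{"commands":{"type":"array"},"force":{"type":"number"}},"required":["commands"]}

```bash
mkdir -p pics; cat > h.py <<'E'
from cell import r
import numpy as np, cv2
def save(c,n): cv2.imwrite(f'pics/{n}.png',c['pixels'][:,:,::-1])
def cloud(c):
    z=c['z_map'];v,u=np.mgrid[:z.shape[0],:z.shape[1]];K=c['mtx']
    P=np.stack([(u-K[0,2])/K[0,0]*z,(v-K[1,2])/K[1,1]*z,z],-1)
    X=(P-c['t'])@c['R']; X[z==0]=np.nan
    return X
E
python3 - <<'E'
from h import *
a=r.capture('scene');b=r.capture('side')
im=np.vstack([a['pixels'],b['pixels']]);
cv2.imwrite('pics/a.png',cv2.resize(im,(480,600))[:,:,::-1]) if 0 else (save(a,'scene'),save(b,'side'))
np.savez('s0.npz',**{k+n:np.array(c[k]) for n,c in (('a',a),('b',b)) for k in ('pixels','z_map','mtx','R','t')})
for n,c in (('scene',a),('side',b)):
    X=cloud(c); print(n,'cam',(-c['R'].T@c['t']).round(3))
    for l in ['fixture','saddle_a','tray','mat','scraper_center','bar_center','chip0','chip1','spool','screwdriver','meter']:
        for d in r.look_for(l,c)[:4]:
            x,y,w,h=d['extent'];u,v=int(x+w/2),int(y+h/2)
            print(l,round(d['p'],2),np.round([x,y,w,h]),X[v,u].round(3))
print(r.tcp_to_grasp)
E
```

```text
scene cam [ 0.893 -0.594  0.716]
fixture 0.65 [275. 191.  83.  70.] [ 0.546 -0.004  0.041]
saddle_a 0.83 [272. 190.  91.  70.] [0.542 0.003 0.04 ]
tray 0.67 [263. 248.  80.  60.] [ 0.589 -0.14   0.003]
tray 0.15 [309. 168.  38.  28.] [0.482 0.166 0.052]
mat 0.91 [308. 188.  54.  14.] [0.502 0.171 0.003]
scraper_center 0.51 [274. 193.  89.  65.] [0.545 0.002 0.038]
bar_center 0.81 [322. 142.  50.  36.] [0.45  0.356 0.01 ]
bar_center 0.79 [342. 126.  39.  21.] [0.423 0.524 0.003]
bar_center 0.63 [254. 138.  57.  17.] [0.218 0.3   0.014]
bar_center 0.57 [394. 174.  36.  11.] [0.679 0.369 0.007]
chip0 0.62 [310. 206.  10.   7.] [0.513 0.04  0.051]
chip0 0.51 [331. 214.   6.   2.] [0.567 0.049 0.051]
chip0 0.47 [327. 226.   5.   8.] [ 0.583 -0.006  0.047]
chip0 0.41 [299. 219.   7.  12.] [ 0.514 -0.026  0.05 ]
chip1 0.62 [310. 206.  10.   7.] [0.513 0.04  0.051]
chip1 0.51 [331. 214.   6.   2.] [0.567 0.049 0.051]
chip1 0.47 [327. 226.   5.   8.] [ 0.583 -0.006  0.047]
chip1 0.41 [299. 219.   7.  12.] [ 0.514 -0.026  0.05 ]
spool 0.73 [182. 309.  36.  44.] [ 0.501 -0.377  0.044]
spool 0.3
[... 516 characters left out ...]
81 0.169 0.038]
bar_center 0.85 [278. 137.  59.  12.] [0.437 0.371 0.024]
bar_center 0.72 [284. 109.  41.   4.] [0.422 0.53  0.023]
bar_center 0.65 [208. 147.  59.  23.] [0.211 0.304 0.02 ]
bar_center 0.54 [356. 136.  42.  13.] [0.671 0.378 0.012]
chip0 0.48 [329. 214.   7.   4.] [0.511 0.033 0.053]
chip0 0.37 [354. 223.   4.   9.] [ 0.574 -0.01   0.053]
chip1 0.48 [329. 214.   7.   4.] [0.511 0.033 0.053]
chip1 0.37 [354. 223.   4.   9.] [ 0.574 -0.01   0.053]
spool 0.25 [301. 169.  38.  24.] [0.475 0.164 0.058]
screwdriver 0.68 [347. 209.   9.   8.] [0.569 0.05  0.049]
screwdriver 0.64 [392. 298.  80.  10.] [ 0.758 -0.229  0.02 ]
meter 0.77 [407. 180.  35.  46.] [0.787 0.092 0.038]
-0.0187
```

```bash
python3 - <<'E'
import numpy as np,cv2
s=np.load('s0.npz')
cv2.imwrite('pics/a1.png',cv2.resize(s['pixelsa'][110:310,240:460],None,fx=3.4,fy=2.9,interpolation=2)[:,:,::-1][:600,:800])
cv2.imwrite('pics/b1.png',cv2.resize(s['pixelsb'][95:315,195:455],None,fx=3,fy=2.7,interpolation=2)[:,:,::-1])
from h import cloud
for n in 'ab':
    c={k:s[k+n] for k in ('pixels','z_map','mtx','R','t')}
    X=cloud(c);hsv=cv2.cvtColor(c['pixels'],cv2.COLOR_RGB2HSV).astype(int);x,y,z=X[...,0],X[...,1],X[...,2]
    near=(x>.3)&(x<.75)&(y>-.3)&(y<.3)
    H,S,V=hsv[...,0],hsv[...,1],hsv[...,2]
    def rect(m,nm):
        m=m&np.isfinite(z)
        m=cv2.morphologyEx(m.astype(np.uint8),cv2.MORPH_OPEN,np.ones((2,2)))>0
        k,lab=cv2.connectedComponents(m.astype(np.uint8))
        for i in range(1,k):
            q=lab==i
            if q.sum()<15: continue
            r_=cv2.minAreaRect((X[q][:,:2]*1000).astype(np.float32))
            v,u=np.argwhere(q).mean(0)
            print(n,nm,q.sum(),'px',int(u),int(v),'c',np.round(r_[0],1),'sz',np.round(r_[1],1),'ang',round(r_[2],1),'z',np.nanmedian(z[q]).round(4),'hsv',np.median(hsv[q],0))
    rect(near&(z>.034)&(z<.046)&(V<110)&(S<120),'deck')
    rect(near&(z>.046)&(z<.06)&(abs(y)<.1),'chips')
    rect(near&(z>.083)&(z<.097)&(abs(y)<.12),'cheeks')
    rect(near&(z>.06)&(y>.1),'scraper')
    rect((z>.010)&(z<.06)&(y>.26),'bars')
    rect(near&((H<8)|(H>172))&(S>120)&(y<-.05),'tray')
E
```

```text
a deck 3196 px 320 227 c [538.5  35.8] sz [196.8 242.7] ang 16.3 z 0.0396 hsv [ 3. 24. 84.]
a chips 43 px 315 210 c [514.8  40.3] sz [27.  11.6] ang 45.2 z 0.049 hsv [ 19. 146. 135.]
a chips 36 px 334 214 c [567.5  52.7] sz [23.4 20. ] ang 41.9 z 0.0481 hsv [ 18. 157. 131.]
a chips 34 px 289 221 c [479.6 -32.6] sz [28.1 13.8] ang 52.6 z 0.0489 hsv [123.  38.  67.]
a chips 47 px 304 226 c [518.8 -24.5] sz [15.5 34.6] ang 33.0 z 0.0485 hsv [ 18. 147. 154.]
a chips 35 px 328 230 c [581.9  -5.7] sz [32.6 11.2] ang 78.2 z 0.0473 hsv [ 17. 140. 123.]
a chips 36 px 348 232 c [632.4  10.3] sz [25.  10.4] ang 44.5 z 0.0489 hsv [116.   56.5  64. ]
a cheeks 42 px 294 197 c [453.9  43.7] sz [20.2 64.3] ang 14.9 z 0.0865 hsv [110.   76.5  89. ]
a cheeks 47 px 353 207 c [609.8  89.4] sz [19.6 64.8] ang 9.2 z 0.0872 hsv [110.  84.  86.]
a cheeks 46 px 288 209 c [472.9 -23. ] sz [20.5 26.3] ang 16.4 z 0.0873 hsv [110.5  83.   89.5]
a cheeks 48 px 349 220 c [625.7  23.1] sz [20.5 28. ] ang 14.8 z 0.0879 hsv [109.  113.5  89. ]
a scraper 251 px 329 174 c [460.9 218.5] sz [ 85.  107.7] ang 23.5 z 0.072
[... 3291 characters left out ...]
1.1] ang 56.4 z 0.0227 hsv [20. 30. 44.]
b bars 2172 px 19 138 c [-434.1  274.9] sz [168.5 652.4] ang 35.5 z 0.037 hsv [ 23.  35. 232.]
b bars 37 px 358 108 c [618.4 553.9] sz [28.2 44.5] ang 12.8 z 0.012 hsv [ 69. 110. 137.]
b bars 231 px 304 113 c [428.4 528.4] sz [145.9  31.3] ang 3.8 z 0.0155 hsv [ 13.  30. 178.]
b bars 220 px 378 142 c [680.7 370.2] sz [141.4  25.9] ang 20.1 z 0.0143 hsv [143. 139. 121.]
b bars 508 px 309 143 c [444.9 370.9] sz [ 49.2 197.8] ang 87.7 z 0.0208 hsv [ 21.   16.  186.5]
b bars 562 px 237 158 c [215.7 308.4] sz [202.3  38.6] ang 20.8 z 0.0203 hsv [ 86. 160. 120.]
b tray 2979 px 364 277 c [ 598.8 -134.7] sz [170.5 139.9] ang 21.6 z 0.0067 hsv [  1. 211. 236.]
```

View pics/a1.png

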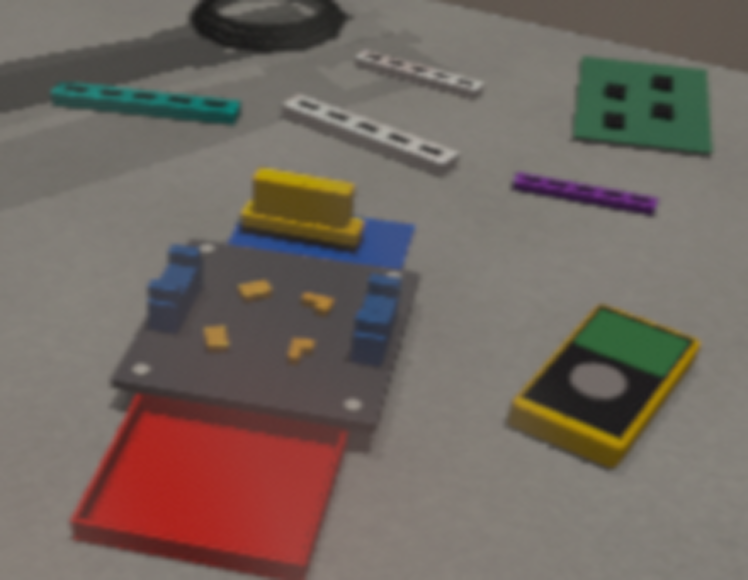

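View pics/b1.png

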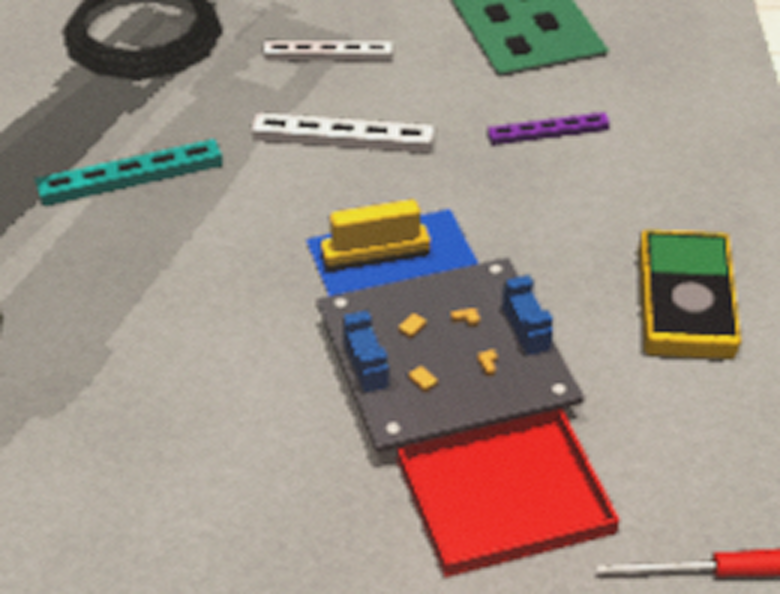

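Fixture is around (0.548, 0.018) at about 17° yaw. The tray is on its -y side. The scraper stands on the mat at +y, and the larger white bar is near (0.44, 0.37). The teal, purple and smaller white bars are decoys. Next I'll move the wrist over the work for a closer look.

```bash
cat >> h.py <<'E'
from scipy.spatial.transform import Rotation as Ro
def down(yaw): # tool y (closing) at yaw deg in world, z down
    y=np.array([np.cos(np.radians(yaw)),np.sin(np.radians(yaw)),0]);z=np.array([0,0,-1.]);return np.stack([np.cross(y,z),y,z],1)
def plan(pos,R,s=None):
    s=s or r.observe();R0=np.array(s['tcp_rot']);d=R0.T@(np.array(pos)-s['tcp_pos'])
    w=Ro.from_matrix(R0.T@R).as_rotvec(degrees=True)/10
    print('tcp',np.round(s['tcp_pos'],4),'shift tool',d.round(4),'turn/10deg',w.round(3),'max rows',max(abs(d).max()/.0625,abs(w).max()))
E
python3 - <<'E'
from h import *
s=r.observe();print(np.round(s['tcp_rot'],3),s['clock'])
c=r.capture('wrist');print((c['R']@np.array(s['tcp_rot'])).round(3),(c['R']@s['tcp_pos']+c['t']).round(3),c['mtx'].round(0))
plan([.48,.13,.30],down(107));plan([.48,.13,.30],down(-73))
E
```

```text
[[-0.91   0.415  0.   ]
 [ 0.415  0.91   0.   ]
 [ 0.     0.    -1.   ]] 1.2
[[-0.001  1.     0.002]
 [-0.964 -0.001 -0.265]
 [-0.265 -0.002  0.964]] [0.002 0.021 0.178] [[280.   0. 319.]
 [  0. 280. 199.]
 [  0.   0.   1.]]
tcp [0.2697 0.5914 0.2084] shift tool [-0.3828 -0.3326 -0.0916] turn/10deg [ 0.     0.    -4.151] max rows 6.124359593992407
tcp [0.2697 0.5914 0.2084] shift tool [-0.3828 -0.3326 -0.0916] turn/10deg [ 0.    -0.    13.849] max rows 13.848699750705256
```

Request:
step_arm --pt "1 -0.055 -0.0475 -0.013 0 0 0" --pt "1 -0.055 -0.0475 -0.013 0 0 0" --pt "1 -0.055 -0.0475 -0.013 0 0 0" --pt "1 -0.055 -0.0475 -0.013 0 0 0" --pt "1 -0.055 -0.0475 -0.013 0 0 0" --pt "1 -0.054 -0.0475 -0.013 0 0 0" --pt "1 -0.054 -0.0475 -0.013 0 0 0"

```text
clock: 2.12
tcp_pos: [0.4489, 0.1978, 0.2864]
tcp_rot: [[-0.91, 0.415, 0.001], [0.415, 0.91, 0.0], [-0.001, 0.001, -1.0]]
ft_force: [1.7, 0.4, 0.2]
opening: 0.0854
gripper_force: 0.0
```

Request:
step_arm --pt "1 0 0 0 0 0 -0.83" --pt "1 0 0 0 0 0 -0.83" --pt "1 0 0 0 0 0 -0.83" --pt "1 0 0 0 0 0 -0.83" --pt "1 0 0 0 0 0 -0.83" --pt "1 0 0 0 0 0 0"

```text
clock: 2.88
tcp_pos: [0.4484, 0.1996, 0.2858]
tcp_rot: [[-0.957, -0.291, 0.0], [-0.291, 0.957, 0.0], [-0.0, 0.0, -1.0]]
ft_force: [-0.6, 0.5, 0.3]
opening: 0.0852
gripper_force: 0.0
```

```bash
cat >> h.py <<'E'
def comps(c,mask,nm,mn=60):
    X=cloud(c);k,lab=cv2.connectedComponents((mask&np.isfinite(X[...,2])).astype(np.uint8))
    out=[]
    for i in range(1,k):
        q=lab==i
        if q.sum()<mn: continue
        P=X[q]; zc=np.median(P[:,2])
        r_=cv2.minAreaRect((P[:,:2]*1000).astype(np.float32)); a=r_[2] if r_[1][0]>r_[1][1] else r_[2]+90
        v,u=np.argwhere(q).mean(0)
        print(nm,q.sum(),'px',int(u),int(v),'c',np.round(r_[0],1),'sz',np.round(r_[1],1),'long ang',round(a if a<=90 else a-180,1),'z',zc.round(4)); out.append((r_,a))
    return out
E
python3 - <<'E'
from h import *
s=r.observe();print(np.round(s['tcp_pos'],4))
c=r.capture('wrist');save(c,'w1')
np.savez('w1.npz',**{k:np.array(c[k]) for k in ('pixels','z_map','mtx','R','t')})
X=cloud(c);z=X[...,2];x,y=X[...,0],X[...,1];hsv=cv2.cvtColor(c['pixels'],cv2.COLOR_RGB2HSV).astype(int);H,S,V=[hsv[...,i] for i in range(3)]
blue=(H>100)&(H<125)&(S>100)
comps(c,blue&(z<.015),'mat');comps(c,blue&(z>.08)&(z<.1),'cheek',30);comps(c,blue&(z>.065)&(z<.08),'floor',30)
comps(c,(abs(z-.05)<.004)&(H>10)&(H<30)&(S>100),'chip',20)
comps(c,(z>.068)&(z<.085)&(H>15)&(H<35)&(S>100),'scrapertop')
comps(c,(z>.018)&(z<.035)&(H>15)&(H<35)&(S>100)&(y<.3)&(x<.65),'scraperledge')
comps(c,(z>.036)&(z<.044)&(abs(x-.55)<.2)&(abs(y)<.16)&~((H<8)&(S>120)),'deck')
comps(c,((H<8)|(H>172))&(S>120)&(z<.035),'tray')
E
```

```text
[0.4484 0.1996 0.2858]
mat 4831 px 294 186 c [493.6 172.1] sz [158.9 109.4] long ang 16.4 z 0.0034
cheek 261 px 141 140 c [470.3 -32.1] sz [22.4 12.9] long ang 16.5 z 0.0902
cheek 247 px 180 141 c [456.5  15.8] sz [23.7 12.7] long ang 17.5 z 0.0902
cheek 198 px 159 254 c [622.8  13.3] sz [23.5 12.3] long ang 20.3 z 0.09
cheek 152 px 193 253 c [608.6  60.6] sz [21.8 12.3] long ang 18.1 z 0.0899
floor 458 px 161 140 c [464.8 -14. ] sz [22.9 35.9] long ang -73.8 z 0.0757
floor 144 px 191 140 c [453.9  23.1] sz [22.1  5.6] long ang 16.8 z 0.0751
floor 560 px 181 248 c [616.  37.] sz [23.3 69.3] long ang -73.9 z 0.0752
chip 197 px 153 170 c [516.1 -32. ] sz [16.1 24.8] long ang -52.2 z 0.0506
chip 195 px 201 178 c [508.2  38. ] sz [23.7 16.9] long ang 51.8 z 0.0504
chip 136 px 202 213 c [558.9  47.3] sz [24.6 16.3] long ang 6.1 z 0.0502
chip 142 px 161 212 c [579.3 -12.5] sz [16.  24.3] long ang -71.0 z 0.0505
scrapertop 982 px 297 186 c [474.  174.8] sz [88.7 21.3] long ang 12.4 z 0.0781
scraperledge 272 px 303 164 c [473.5 177. ] sz [109.4  26.8] long ang 15.6 z 0.031
deck 13748 px 185 187 c [540.7  13.9] sz [200.2 201.1] long ang -73.5 z 0.0406
tray 8050 px 77 186 c [ 592.5 -164.6] sz [159.7 149.5] long ang 16.3 z 0.0052
tray 998 px 29 291 c [ 809.1 -238.7] sz [100.2  44.9] long ang 2.6 z 0.0224
```

View pics/w1.png

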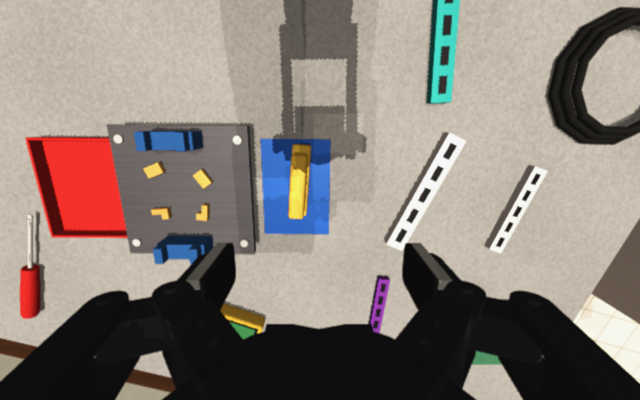

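The wrist view shows the deck (centre pixel 185,187), the scraper (297,186), the mat, four chips, the tray at the left and the white bar (427,190). Fixture is at (0.5405, 0.0138) with yaw 16.4°, and the scraper at (0.474, 0.1755) with yaw about 14°.

Request:
step_arm --pt "1 -0.0175 -0.0305 0.03 0 0 0.3" --pt "1 0 0 0.05 0 0 0" --pt "1 0 0 0.05 0 0 0" --pt "1 0 0 0.03 0 0 0" --pt "1 0 0 0 0 0 0" --pt "1 0 0 0 0 0 0"

```text
clock: 3.68
tcp_pos: [0.4751, 0.1759, 0.1274]
tcp_rot: [[-0.971, -0.241, 0.002], [-0.241, 0.971, 0.001], [-0.002, -0.0, -1.0]]
ft_force: [0.6, 0.3, 0.5]
opening: 0.0856
gripper_force: 0.0
```

```bash
python3 - <<'E'
from h import *
c=r.capture('wrist');plan([.474,.1755,.037],down(104))
X=cloud(c);z=X[...,2];x,y=X[...,0],X[...,1];hsv=cv2.cvtColor(c['pixels'],cv2.COLOR_RGB2HSV).astype(int);H,S,V=[hsv[...,i] for i in range(3)]
m=(H>15)&(H<35)&(S>100)&(abs(x-.474)<.1)&(abs(y-.175)<.08)
comps(c,m&(z>.072)&(z<.085),'scrapertop');comps(c,m&(z>.02)&(z<.036),'ledge')
E
```

```text
tcp [0.4755 0.176  0.128 ] shift tool [ 0.0019 -0.0001  0.091 ] turn/10deg [ 0.     0.021 -0.005] max rows 1.4558126672672889
scrapertop 2753 px 319 204 c [474.1 174.5] sz [88.  21.7] long ang 12.3 z 0.0782
ledge 459 px 318 147 c [451.7 170. ] sz [62.8 27.2] long ang 13.3 z 0.0311
```

Request:
step_arm --pt "1 0.002 -0.001 0.03 0 0 0.15" --pt "1 0 0 0.03 0 0 0" --pt "1 0 0 0.02 0 0 0" --pt "1 0 0 0.011 0 0 0" --pt "1 0 0 0 0 0 0" --pt "-1 0 0 0 0 0 0" --pt "-1 0 0 0 0 0 0" --pt "-1 0 0 0 0 0 0" --pt "-1 0 0 0 0 0 0" --pt "-1 0 0 0 0 0 0" --force 60

```text
clock: 4.97
tcp_pos: [0.4728, 0.1744, 0.0353]
tcp_rot: [[-0.976, -0.216, 0.001], [-0.216, 0.976, 0.001], [-0.001, 0.0, -1.0]]
ft_force: [-1.4, 0.1, 3.3]
opening: 0.0205
gripper_force: 59.2
```

Request:
step_arm --pt "-1 0 0 0 0 0 0" --pt "-1 0 0 0 0 0 0"

```text
clock: 5.22
tcp_pos: [0.4728, 0.1744, 0.0353]
tcp_rot: [[-0.976, -0.216, 0.001], [-0.216, 0.976, 0.001], [-0.001, 0.0, -1.0]]
ft_force: [-0.6, 2.3, 4.7]
opening: 0.0208
gripper_force: 59.4
```

Request:
step_arm --pt "-1 0 0 -0.03 0 0 0" --pt "-1 0 0 -0.04 0 0 0" --pt "-1 0 0 -0.01 0 0 -0.39" --pt "-1 0 0 0 0 0 0" --pt "-1 0 0 0 0 0 0"

```text
clock: 5.85
tcp_pos: [0.4712, 0.1737, 0.1129]
tcp_rot: [[-0.96, -0.281, -0.003], [-0.281, 0.96, -0.001], [0.003, -0.0, -1.0]]
ft_force: [-0.2, -1.1, -1.6]
opening: 0.0207
gripper_force: 58.9
```

```bash
python3 - <<'E'
from h import *
plan([.5172,.0902,.074],down(106.4))
E
```

```text
tcp [0.4712 0.1737 0.1129] shift tool [-0.0208 -0.093   0.0389] turn/10deg [-0.001 -0.018 -0.006] max rows 1.488522192344043
```

Request:
step_arm --pt "-1 -0.01 -0.045 0 0 0 0" --pt "-1 -0.0105 -0.048 0 0 0 0" --pt "-1 0 0 0.02 0 0 0" --pt "-1 0 0 0.014 0 0 0" --pt "-1 0 0 0.003 0 0 0" --pt "-1 0 0 0 0 0 0"

```text
clock: 6.6
tcp_pos: [0.5176, 0.0914, 0.077]
tcp_rot: [[-0.959, -0.283, -0.001], [-0.283, 0.959, -0.0], [0.001, 0.0, -1.0]]
ft_force: [0.1, -0.5, -1.7]
opening: 0.0207
gripper_force: 59.2
```

```bash
python3 - <<'E'
from h import *
plan([.5172,.0902,.074],down(106.4))
c=r.capture('side');save(c,'x');cv2.imwrite('pics/s2.png',cv2.resize(c['pixels'][150:320,270:430],None,fx=3.5,fy=3.5)[:,:,::-1])
E
```

```text
tcp [0.5176 0.0914 0.077 ] shift tool [ 0.0007 -0.0011  0.0031] turn/10deg [ 0.002 -0.007  0.006] max rows 0.048800394567278284
```

View pics/s2.png

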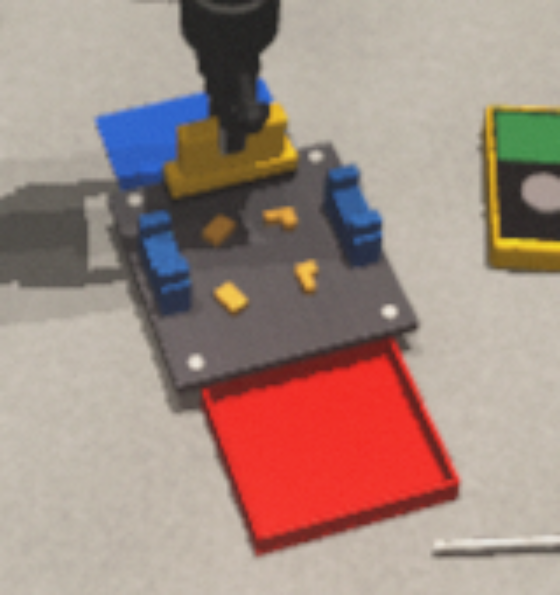

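Scraper (crop 230,150) is square to the fixture behind all four chips (220,230; 280,215; 230,297; 305,275). Starting the sweep.

Request:
step_arm --pt "-1 0.001 0 0.003 0 0 0" --pt "-1 0 -0.006 0 0 0 0" --pt "-1 0 -0.012 0 0 0 0" --pt "-1 0 -0.012 0 0 0 0" --pt "-1 0 -0.012 0 0 0 0" --pt "-1 0 -0.012 0 0 0 0" --pt "-1 0 -0.012 0 0 0 0" --pt "-1 0 -0.012 0 0 0 0"

```text
clock: 7.65
tcp_pos: [0.5395, 0.0148, 0.0747]
tcp_rot: [[-0.959, -0.282, -0.0], [-0.282, 0.959, 0.0], [0.0, 0.0, -1.0]]
ft_force: [-0.7, 0.8, -1.2]
opening: 0.021
gripper_force: 59.4
```

Request:
step_arm --pt "-1 0 -0.01 0 0 0 0" --pt "-1 0 -0.01 0 0 0 0" --pt "-1 0 -0.01 0 0 0 0" --pt "-1 0 -0.01 0 0 0 0" --pt "-1 0 -0.01 0 0 0 0" --pt "-1 0 0 0 0 0 0"

```text
clock: 8.4
tcp_pos: [0.5537, -0.0333, 0.0747]
tcp_rot: [[-0.96, -0.281, 0.0], [-0.281, 0.96, -0.0], [0.0, -0.0, -1.0]]
ft_force: [0.2, -1.3, 0.1]
opening: 0.0209
gripper_force: 59.3
```

```bash
python3 - <<'E'
from h import *
f=np.array([.5405,.0138]);a=np.radians(16.4);F=np.array([[np.cos(a),np.sin(a)],[-np.sin(a),np.cos(a)]])
s=r.observe();print('fix xy',(F@(np.array(s['tcp_pos'])[:2]-f)).round(4))
c=r.capture('side');cv2.imwrite('pics/s3.png',cv2.resize(c['pixels'][150:320,270:430],None,fx=3.5,fy=3.5)[:,:,::-1])
E
```

```text
fix xy [-0.0007 -0.0489]
```

View pics/s3.png

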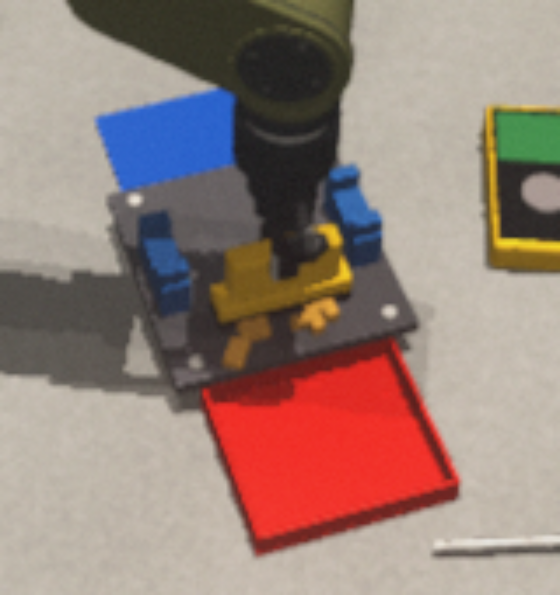

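Chips are gathered ahead of the scraper in two pairs (240,340 and 315,315), inside the tray's width. Pushing over the edge.

Request:
step_arm --pt "-1 0 -0.006 0 0 0 0" --pt "-1 0 -0.006 0 0 0 0" --pt "-1 0 -0.006 0 0 0 0" --pt "-1 0 -0.006 0 0 0 0" --pt "-1 0 -0.006 0 0 0 0" --pt "-1 0 -0.006 0 0 0 0" --pt "-1 0 -0.006 0 0 0 0" --pt "-1 0 -0.006 0 0 0 0" --pt "-1 0 0 0 0 0 0" --pt "-1 0 0 0 0 0 0"

```text
clock: 9.7
tcp_pos: [0.5669, -0.0784, 0.0746]
tcp_rot: [[-0.959, -0.282, -0.0], [-0.282, 0.959, 0.0], [0.0, 0.0, -1.0]]
ft_force: [0.8, -0.1, -1.4]
opening: 0.0208
gripper_force: 59.4
```

```bash
python3 - <<'E'
from h import *
f=np.array([.5405,.0138]);a=np.radians(16.4);F=np.array([[np.cos(a),np.sin(a)],[-np.sin(a),np.cos(a)]])
s=r.observe();print('fix xy',(F@(np.array(s['tcp_pos'])[:2]-f)).round(4))
c=r.capture('side');X=cloud(c);hsv=cv2.cvtColor(c['pixels'],cv2.COLOR_RGB2HSV).astype(int);H,S=hsv[...,0],hsv[...,1]
m=(H>8)&(H<30)&(S>100)&(X[...,1]<-.06)&(X[...,0]<.72)
comps(c,m&(X[...,2]<.035),'chip',6)
comps(c,m&(X[...,2]>=.035)&(X[...,2]<.06),'high',6)
cv2.imwrite('pics/s4.png',cv2.resize(c['pixels'][150:320,270:430],None,fx=3.5,fy=3.5)[:,:,::-1])
E
```

```text
fix xy [-0.0007 -0.0959]
chip 15 px 170 257 c [ 62.7 -69.5] sz [12.1 26.6] long ang -35.3 z 0.013
chip 6 px 177 255 c [ 80.5 -66.8] sz [10.8  0.6] long ang 43.8 z 0.0135
chip 13 px 182 257 c [ 96.8 -74.7] sz [ 6.3 27.2] long ang -68.2 z 0.0144
chip 88 px 364 260 c [595.4 -92.3] sz [45.4 23.9] long ang 76.1 z 0.0178
chip 35 px 119 264 c [-77.8 -91.6] sz [38.6 17.1] long ang 13.9 z 0.0145
chip 6 px 164 263 c [ 47.3 -92.1] sz [ 4.1 11.7] long ang -47.9 z 0.0138
chip 6 px 156 264 c [ 26.3 -92.5] sz [12.9  5. ] long ang 53.5 z 0.0123
chip 121 px 343 266 c [ 537.6 -109.7] sz [53.4 18.4] long ang 15.3 z 0.0143
chip 13 px 129 265 c [-46.7 -95. ] sz [16.7  8.4] long ang 11.9 z 0.0141
chip 6 px 136 265 c [-26.2 -97.1] sz [3.8 8.8] long ang -23.6 z 0.012
chip 208 px 329 369 c [ 494.8 -388.5] sz [70.2 37.7] long ang 2.5 z 0.007
high 85 px 355 250 c [575.7 -82.8] sz [115.9  15.7] long ang 15.0 z 0.0529
high 703 px 329 354 c [ 494.1 -370.9] sz [70.9 68.1] long ang 89.7 z 0.0467
```

View pics/s4.png

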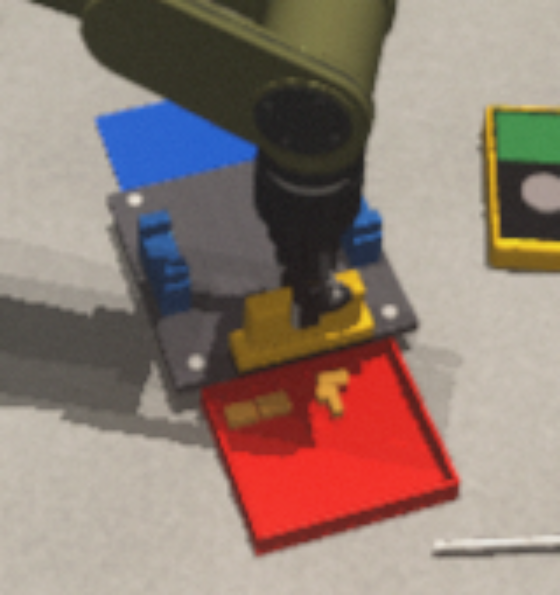

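All four chips are in the tray (blocks at 255,407 and Ls at 332,390). Returning the scraper to its mat.

Request:
step_arm --pt "-1 0 0.01 -0.01 0 0 0" --pt "-1 0 0.02 -0.03 0 0 0" --pt "-1 0 0.05 0 0 0 0" --pt "-1 0 0.055 0 0 0 0" --pt "-1 0 0.055 0 0 0 0" --pt "-1 0 0.055 0 0 0 0" --pt "-1 0 0.023 0 0 0 0" --pt "-1 0 0 0 0 0 0" --pt "-1 0 0 0 0 0 0"

```text
clock: 10.88
tcp_pos: [0.4915, 0.1785, 0.1152]
tcp_rot: [[-0.959, -0.282, 0.001], [-0.282, 0.959, -0.0], [-0.001, -0.0, -1.0]]
ft_force: [-0.2, -0.9, -1.6]
opening: 0.0209
gripper_force: 59.5
```

```bash
python3 - <<'E'
from h import *
plan([.4925,.1769,.0353],down(106.4))
E
```

```text
tcp [0.4915 0.1785 0.1152] shift tool [-0.0005 -0.0018  0.0799] turn/10deg [-0.002  0.004  0.001] max rows 1.2779043072056628
```

Request:
step_arm --pt "-1 0 0 0.03 0 0 0" --pt "-1 0 0 0.03 0 0 0" --pt "-1 0 0 0.013 0 0 0" --pt "-1 0 0 0.004 0 0 0" --pt "-1 0 0 0.0025 0 0 0" --pt "-1 0 0 0 0 0 0"

```text
clock: 11.62
tcp_pos: [0.4922, 0.1788, 0.0362]
tcp_rot: [[-0.959, -0.282, 0.002], [-0.282, 0.959, 0.0], [-0.002, -0.0, -1.0]]
ft_force: [0.4, -0.8, -1.0]
opening: 0.0206
gripper_force: 59.4
```

Request:
step_arm --pt "-1 0 0 0.001 0 0 0" --pt "-1 0 0 0 0 0 0" --pt "0 0 0 0 0 0 0" --pt "1 0 0 0 0 0 0" --pt "1 0 0 0 0 0 0" --pt "1 0 0 0 0 0 0" --pt "1 0 0 -0.03 0 0 0" --pt "1 0 0 -0.05 0 0 0" --pt "1 0 0 -0.06 0 0 0" --pt "1 0 0 -0.02 0 0 0"

```text
clock: 12.88
tcp_pos: [0.4936, 0.1792, 0.1993]
tcp_rot: [[-0.959, -0.282, 0.008], [-0.282, 0.959, 0.002], [-0.008, -0.0, -1.0]]
ft_force: [0.6, -0.2, 0.5]
opening: 0.0851
gripper_force: 0.0
```

```bash
python3 - <<'E'
from h import *
r.capture('wrist');c=r.capture('wrist')
X=cloud(c);z=X[...,2];x,y=X[...,0],X[...,1];hsv=cv2.cvtColor(c['pixels'],cv2.COLOR_RGB2HSV).astype(int);H,S,V=[hsv[...,i] for i in range(3)]
m=(H>15)&(H<35)&(S>100)&(abs(x-.474)<.1)&(abs(y-.175)<.08)
comps(c,m&(z>.072)&(z<.085),'scrapertop')
w=(z>.012)&(z<.03)&(S<60)&(y>.25)&(x>.3)
comps(c,w,'bar',100)
plan([.441,.368,.2],down(76))
E
```

```text
scrapertop 1671 px 320 186 c [493.6 178.9] sz [88.1 21.8] long ang 16.9 z 0.0781
bar 4263 px 480 172 c [440.9 370.3] sz [ 31.3 200. ] long ang -7.8 z 0.0202
bar 2140 px 594 196 c [423.3 528.2] sz [ 26.1 149.8] long ang -1.9 z 0.015
tcp [0.493  0.1791 0.1974] shift tool [-0.0034  0.1959 -0.0027] turn/10deg [0.008 0.033 3.039] max rows 3.134844398648943
```

Request:
step_arm --pt "1 -0.001 0.055 0 0 0 0" --pt "1 -0.001 0.055 0 0 0 0" --pt "1 -0.001 0.055 0 0 0 0" --pt "1 -0.001 0.033 0.02 0 0 0.81" --pt "1 0 0 0.03 0 0 0.81" --pt "1 0 0 0.03 0 0 0.8" --pt "1 0 0 0 0 0 0" --pt "1 0 0 0 0 0 0"

```text
clock: 13.98
tcp_pos: [0.4392, 0.3695, 0.1137]
tcp_rot: [[-0.991, 0.134, -0.001], [0.134, 0.991, -0.001], [0.001, -0.001, -1.0]]
ft_force: [-0.4, -0.4, 0.6]
opening: 0.0855
gripper_force: 0.0
```

```bash
python3 - <<'E'
from h import *
c=r.capture('wrist')
X=cloud(c);z=X[...,2];x,y=X[...,0],X[...,1];S=cv2.cvtColor(c['pixels'],cv2.COLOR_RGB2HSV)[...,1]
w=(z>.012)&(z<.03)&(S<60)&(abs(y-.37)<.1)&(abs(x-.44)<.15)
o=comps(c,w,'bar',200)
k=max(o,key=lambda q:q[0][1][0]*q[0][1][1])
plan([k[0][0][0]/1e3,k[0][0][1]/1e3,.004],down(82.2))
E
```

```text
bar 6398 px 322 184 c [440.8 370.6] sz [ 30.  200.4] long ang -7.8 z 0.0205
tcp [0.4398 0.3699 0.1148] shift tool [-0.0008  0.0008  0.1108] turn/10deg [0.004 0.004 0.006] max rows 1.7733511848715018
```

Request:
step_arm --pt "1 -0.001 0.001 0.04 0 0 0" --pt "1 0 0 0.04 0 0 0" --pt "1 0 0 0.02 0 0 0" --pt "1 0 0 0.009 0 0 0" --pt "1 0 0 0 0 0 0" --pt "-1 0 0 0 0 0 0" --pt "-1 0 0 0 0 0 0" --pt "-1 0 0 0 0 0 0" --pt "-1 0 0 0 0 0 0" --pt "-1 0 0 0 0 0 0" --force 60

```text
clock: 15.28
tcp_pos: [0.4405, 0.3706, 0.0052]
tcp_rot: [[-0.991, 0.136, 0.0], [0.136, 0.991, 0.0], [-0.0, 0.0, -1.0]]
ft_force: [-0.3, -0.4, -0.8]
opening: 0.0
gripper_force: 0.0
```

Request:
step_arm --pt "-1 0 0 0 0 0 0" --pt "-1 0 0 -0.02 0 0 0" --pt "-1 0 0 -0.05 0 0 0" --pt "-1 0 0 -0.06 0 0 0" --pt "-1 0 0 -0.05 0 0 -0.81" --pt "-1 0 0 0 0 0 -0.81" --pt "-1 0 0 0 0 0 -0.8" --pt "-1 0 0 0 0 0 0" --pt "-1 0 0 0 0 0 0"

```text
clock: 16.4
tcp_pos: [0.4405, 0.3706, 0.1858]
tcp_rot: [[-0.96, -0.28, 0.001], [-0.28, 0.96, 0.0], [-0.001, 0.0, -1.0]]
ft_force: [1.3, -0.7, -0.6]
opening: 0.0001
gripper_force: 0.0
```

```bash
python3 - <<'E'
from h import *
plan([.5405,.0138,.17],down(106.4))
E
```

```text
tcp [0.4405 0.3706 0.1858] shift tool [ 0.004  -0.3706  0.0157] turn/10deg [ 0.001  0.003 -0.012] max rows 5.928978332555632
```

Gripper closed fully, so the grasp missed. Looking.

```bash
python3 - <<'E'
from h import *
c=r.capture('wrist');save(c,'w5')
X=cloud(c);z=X[...,2];x,y=X[...,0],X[...,1];S=cv2.cvtColor(c['pixels'],cv2.COLOR_RGB2HSV)[...,1]
w=(z>.005)&(z<.1)&(S<60)&(abs(y-.37)<.13)&(abs(x-.44)<.15)
comps(c,w,'bar',200)
E
```

```text
bar 3991 px 323 171 c [440.8 370.6] sz [ 30.2 200.1] long ang -7.8 z 0.0205
```

View pics/w5.png

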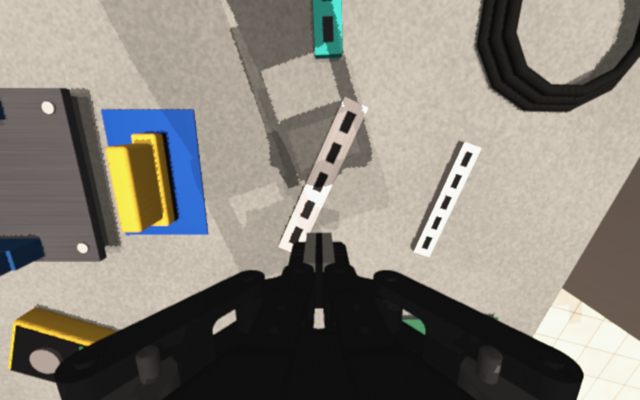

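The bar is unmoved at (323,171), lying exactly where measured, and the fingers (318,245) are shut and empty. I'll retry with a partial close and inspect it.

Request:
step_arm --pt "1 0 0 0 0 0 0.81" --pt "1 0 0 0 0 0 0.81" --pt "1 0 0 0 0 0 0.8" --pt "1 0 0 0.05 0 0 0" --pt "1 0 0 0.05 0 0 0" --pt "1 0 0 0.05 0 0 0" --pt "1 0 0 0.02 0 0 0" --pt "1 0 0 0.011 0 0 0" --pt "1 0 0 0 0 0 0" --pt "1 0 0 0 0 0 0"

```text
clock: 17.7
tcp_pos: [0.4419, 0.3716, 0.0063]
tcp_rot: [[-0.991, 0.136, 0.003], [0.136, 0.991, 0.002], [-0.003, 0.002, -1.0]]
ft_force: [-0.4, -0.2, 0.0]
opening: 0.0854
gripper_force: 0.0
```

Request:
step_arm --pt "0 0 0 0 0 0 0" --pt "0 0 0 0 0 0 0" --pt "0 0 0 0 0 0 0"

```text
clock: 18.08
tcp_pos: [0.4406, 0.3707, 0.0045]
tcp_rot: [[-0.991, 0.136, 0.0], [0.136, 0.991, 0.0], [-0.0, 0.0, -1.0]]
ft_force: [-0.7, -1.0, -0.4]
opening: 0.0427
gripper_force: 0.0
```

```bash
python3 - <<'E'
from h import *
c=r.capture('wrist');b=r.capture('scene')
im=np.hstack([cv2.resize(c['pixels'][120:320,200:440],(480,400)),cv2.resize(b['pixels'][105:205,300:380],(320,400))])
cv2.imwrite('pics/w6.png',im[:,:,::-1]);print(r.observe()['tcp_pos'])
E
```

```text
[0.44047574 0.3705967  0.00427633]
```

View pics/w6.png

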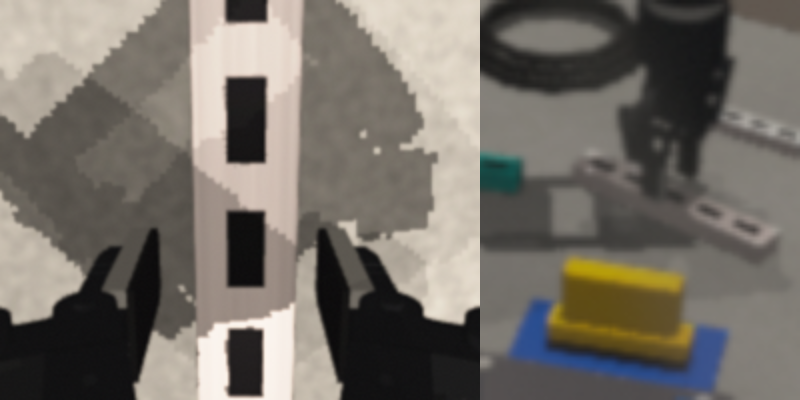

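Fingers straddle the bar (crop: bar at 248, pads at 155 and 330). Closing gradually.

Request:
step_arm --pt "-0.15 0 0 0.002 0 0 0" --pt "-0.2 0 0 0 0 0 0" --pt "-0.25 0 0 0 0 0 0" --pt "-0.3 0 0 0 0 0 0" --pt "-0.35 0 0 0 0 0 0" --pt "-0.4 0 0 0 0 0 0" --pt "-0.4 0 0 0 0 0 0" --force 30

```text
clock: 19.05
tcp_pos: [0.4405, 0.3706, 0.0022]
tcp_rot: [[-0.991, 0.136, 0.0], [0.136, 0.991, -0.0], [-0.0, 0.0, -1.0]]
ft_force: [-0.2, 0.5, 0.4]
opening: 0.0255
gripper_force: 0.0
```

```bash
python3 - <<'E'
from h import *
s=r.observe();print(s['opening'],s['gripper_force'],np.round(s['tcp_pos'],4),np.round(s['ft_force'],1))
c=r.capture('wrist');b=r.capture('scene');d=r.capture('side')
im=np.hstack([cv2.resize(c['pixels'][120:320,220:420],(400,400)),cv2.resize(b['pixels'][125:185,320:375],(366,400))])
cv2.imwrite('pics/w7.png',im[:,:,::-1])
X=cloud(c);R=np.array(s['tcp_rot']);T=(X-s['tcp_pos'])@R
# finger points in tool frame: profile of y-inner extents by tool z
for z0 in np.arange(-.05,.012,.004):
    q=(abs(T[...,2]-z0)<.002)&(abs(T[...,0])<.02)&(abs(T[...,1])<.05)
    print(round(z0,3),q.sum(),[round(float(np.nanmin(a)),4) if a.size else None for a in (T[q][:,1],np.abs(T[q][:,1]),-T[q][:,1])])
for n,k in (('w',c),('s',b),('d',d)):
    X=cloud(k);S=cv2.cvtColor(k['pixels'],cv2.COLOR_RGB2HSV);z=X[...,2]
    comps(k,(z>.012)&(z<.027)&(S[...,1]<60)&(S[...,2]>70)&(abs(X[...,1]-.37)<.06)&(abs(X[...,0]-.44)<.13),n,50)
E
```

```text
0.025519876374988492 0.0 [0.4405 0.3706 0.0022] [-0.2  0.5  0.4]
-0.05 311 [-0.0285, 0.0106, -0.0242]
-0.046 268 [-0.0284, 0.0106, -0.0245]
-0.042 249 [-0.0283, 0.0105, -0.0241]
-0.038 227 [-0.0287, 0.0106, -0.0244]
-0.034 211 [-0.0284, 0.0106, -0.0241]
-0.03 142 [-0.0273, 0.0106, -0.0226]
-0.026 65 [-0.0203, 0.0106, -0.0172]
-0.022 18 [-0.015, 0.0001, -0.0107]
-0.018 3026 [-0.0148, 0.0001, -0.0153]
-0.014 0 [None, None, None]
-0.01 0 [None, None, None]
-0.006 0 [None, None, None]
-0.002 5 [-0.0479, 0.0223, -0.0312]
0.002 4717 [-0.05, 0.0164, -0.05]
0.006 0 [None, None, None]
0.01 0 [None, None, None]
w 11534 px 322 180 c [419.3 373.7] sz [ 30.1 156.2] long ang -7.8 z 0.0205
s 318 px 349 155 c [442.2 372. ] sz [ 38.1 200.6] long ang -7.1 z 0.0189
d 407 px 308 142 c [442.2 374.6] sz [ 42.7 199.2] long ang -7.3 z 0.0211
```

View pics/w7.png

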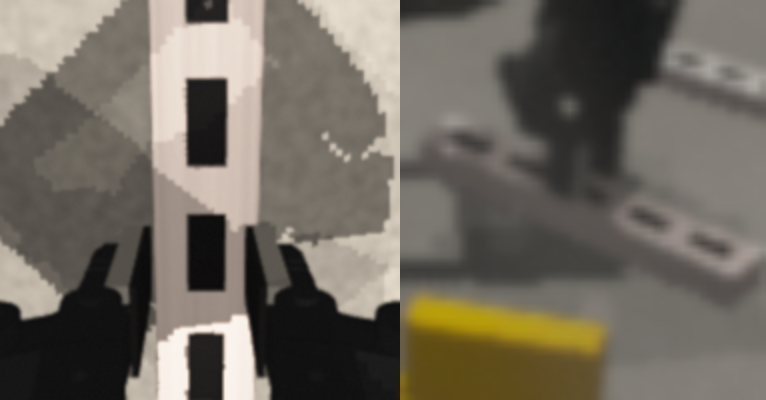

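The pads' visible ends seem to stop near the bar's top. I'll measure the finger profile with the gripper opened beside the bar.

Request:
step_arm --pt "0 0 0 0 0 0 0" --pt "0 0 0 0 0 0 0" --pt "0 0 0 0 0 0 0"

```text
clock: 19.58
tcp_pos: [0.4405, 0.3706, 0.0022]
tcp_rot: [[-0.991, 0.136, -0.0], [0.136, 0.991, -0.0], [0.0, -0.0, -1.0]]
ft_force: [0.5, 0.4, 0.6]
opening: 0.0426
gripper_force: 0.0
```

```bash
python3 - <<'E'
from h import *
s=r.observe();print(s['opening'],np.round(s['tcp_pos'],4))
c=r.capture('wrist')
X=cloud(c);R=np.array(s['tcp_rot']);T=(X-s['tcp_pos'])@R;V=c['pixels'].max(-1)
for z0 in np.arange(-.05,.004,.004):
    q=(abs(T[...,2]-z0)<.002)&(abs(T[...,0])<.03)&(abs(T[...,1])<.05)
    P=T[q]
    if len(P): print(round(z0,3),len(P),'x',P[:,0].min().round(4),P[:,0].max().round(4),'|y|',np.abs(P[:,1]).min().round(4),'V',np.median(V[q]))
for dx in (-.02,-.01,0,.011):   # zone just at pads: depth column
    q=(abs(T[...,0]-dx)<.003)&(abs(abs(T[...,1])-.024)<.006);P=T[q];print(dx,len(P),np.sort(P[:,2])[::max(1,len(P)//12)].round(3))
E
```

```text
0.04259503975254083 [0.4405 0.3706 0.0022]
-0.05 334 x -0.0106 0.0128 |y| 0.0191 V 18.0
-0.046 312 x -0.0102 0.0127 |y| 0.0191 V 20.0
-0.042 286 x -0.0101 0.0126 |y| 0.0191 V 20.0
-0.038 255 x -0.0101 0.0127 |y| 0.0191 V 18.0
-0.034 235 x -0.0101 0.0127 |y| 0.019 V 20.0
-0.03 149 x -0.0099 0.0123 |y| 0.0191 V 41.0
-0.026 40 x -0.0035 0.0111 |y| 0.0191 V 51.5
-0.022 31 x -0.0296 0.0293 |y| 0.0002 V 27.0
-0.018 4990 x -0.03 0.03 |y| 0.0001 V 157.0
-0.002 19 x -0.028 0.0291 |y| 0.0173 V 109.0
0.002 6565 x -0.03 0.03 |y| 0.0164 V 110.0
-0.02 194 [0.    0.001 0.001 0.001 0.002 0.002 0.002 0.002 0.002 0.002 0.002 0.002
 0.003]
-0.01 370 [-0.063 -0.062 -0.057 -0.05  -0.044 -0.034  0.001  0.001  0.001  0.002
  0.002  0.002  0.003]
0 706 [-0.065 -0.063 -0.062 -0.058 -0.052 -0.046 -0.038 -0.03   0.001  0.001
  0.002  0.002  0.003]
0.011 4491 [-0.122 -0.119 -0.118 -0.116 -0.113 -0.081 -0.077 -0.072 -0.062 -0.055
 -0.044 -0.03   0.003]
```

The fingertips really lie about 20–25 mm behind the reported TCP, so the gripper closed just above the bar. Going 20 mm lower.

Request:
step_arm --pt "0.2 0 0 0.008 0 0 0" --pt "0.2 0 0 0.008 0 0 0" --pt "0.2 0 0 0.004 0 0 0" --pt "0.2 0 0 0 0 0 0"

```text
clock: 20.12
tcp_pos: [0.44, 0.3703, -0.0186]
tcp_rot: [[-0.991, 0.136, -0.001], [0.136, 0.991, -0.001], [0.001, -0.001, -1.0]]
ft_force: [-0.9, 0.6, 0.3]
opening: 0.0513
gripper_force: 0.0
```

Request:
step_arm --pt "0 0 0 0 0 0 0" --pt "-0.3 0 0 0 0 0 0" --pt "-1 0 0 0 0 0 0" --pt "-1 0 0 0 0 0 0" --pt "-1 0 0 0 0 0 0" --force 60

```text
clock: 20.75
tcp_pos: [0.4411, 0.3713, -0.0169]
tcp_rot: [[-0.991, 0.136, 0.001], [0.136, 0.991, 0.001], [-0.001, 0.001, -1.0]]
ft_force: [-0.5, 1.4, 5.7]
opening: 0.0285
gripper_force: 60.7
```

Request:
step_arm --pt "-1 0 0 -0.02 0 0 0" --pt "-1 0 0 -0.05 0 0 0" --pt "-1 0 0 -0.05 0 0 0" --pt "-1 0 0 -0.03 0 0 -0.81" --pt "-1 0 0 0 0 0 -0.81" --pt "-1 0 0 0 0 0 -0.8" --pt "-1 0 0 0 0 0 0" --pt "-1 0 0 0 0 0 0"

```text
clock: 21.75
tcp_pos: [0.4401, 0.3702, 0.1319]
tcp_rot: [[-0.96, -0.28, -0.001], [-0.28, 0.96, -0.001], [0.001, -0.001, -1.0]]
ft_force: [-0.1, -0.2, -2.6]
opening: 0.0283
gripper_force: 59.9
```

```bash
python3 - <<'E'
from h import *
s=r.observe();plan([.5405,.0138,.133],down(106.4))
c=r.capture('wrist');X=cloud(c);R=np.array(s['tcp_rot']);T=(X-s['tcp_pos'])@R;S=cv2.cvtColor(c['pixels'],cv2.COLOR_RGB2HSV)
q=(abs(T[...,2]+.037)<.006)&(abs(T[...,1])<.025)&(S[...,2]>60);P=T[q]
print(len(P),P.min(0).round(4),P.max(0).round(4),np.median(P[:,2]).round(4),cv2.minAreaRect((P[:,:2]*1000).astype(np.float32)))
E
```

```text
tcp [0.4401 0.3702 0.1319] shift tool [ 0.0035 -0.3702 -0.0009] turn/10deg [-0.003 -0.005 -0.013] max rows 5.923728101685305
15721 [-0.038  -0.0246 -0.0429] [ 0.1009  0.0246 -0.031 ] -0.0374 ((31.434371948242188, -0.18138504028320312), (49.25938415527344, 138.9182586669922), 89.57272338867188)
```

Request:
step_arm --pt "-1 0.0005 -0.03 0 0 0 0" --pt "-1 0.0005 -0.055 0 0 0 0" --pt "-1 0.0005 -0.055 0 0 0 0" --pt "-1 0.0005 -0.055 0 0 0 0" --pt "-1 0.0005 -0.055 0 0 0 0" --pt "-1 0.0005 -0.055 0 0 0 0" --pt "-1 0 -0.045 0 0 0 0" --pt "-1 0 -0.02 0 0 0 0" --pt "-1 0 0 0 0 0 0" --pt "-1 0 0 0 0 0 0"

```text
clock: 23.05
tcp_pos: [0.5416, 0.0158, 0.132]
tcp_rot: [[-0.959, -0.283, -0.001], [-0.283, 0.959, 0.001], [0.0, 0.001, -1.0]]
ft_force: [-0.8, 0.3, -2.9]
opening: 0.0284
gripper_force: 60.2
```

```bash
python3 - <<'E'
from h import *
s=r.observe();plan([.5405,.0138,.058],down(106.4))
c=r.capture('wrist');X=cloud(c);hsv=cv2.cvtColor(c['pixels'],cv2.COLOR_RGB2HSV).astype(int);H,S,V=[hsv[...,i] for i in range(3)];z=X[...,2];x,y=X[...,0],X[...,1]
blue=(H>100)&(H<125)&(S>100)&(y<.1)
comps(c,blue&(z>.083)&(z<.1),'cheek',30)
comps(c,(z>.162)&(z<.178)&(V>60)&(abs(x-.54)<.13)&(abs(y-.0138)<.06),'bar',200)
c=r.capture('side');X=cloud(c);hsv=cv2.cvtColor(c['pixels'],cv2.COLOR_RGB2HSV).astype(int);H,S=hsv[...,0],hsv[...,1];y=X[...,1];x=X[...,0]
comps(c,(H>8)&(H<30)&(S>100)&(y<-.08)&(y>-.25)&(abs(x-.59)<.1),'chip',6)
E
```

```text
tcp [0.5416 0.0158 0.132 ] shift tool [ 0.0016 -0.0016  0.074 ] turn/10deg [ 0.004 -0.003  0.002] max rows 1.1835212057361544
cheek 292 px 279 104 c [471.9 -35. ] sz [22.7  6. ] long ang 16.9 z 0.0904
cheek 338 px 358 103 c [456.3  18.3] sz [22.7  7.1] long ang 16.0 z 0.0905
cheek 70 px 288 304 c [625.3  10.7] sz [21.3  5.2] long ang 14.7 z 0.0903
cheek 73 px 349 304 c [610.5  62.5] sz [22.1  6.1] long ang 20.2 z 0.0904
bar 15790 px 318 170 c [512.3   4.7] sz [140.9  43.1] long ang 21.2 z 0.1694
chip 87 px 364 260 c [596.1 -97.5] sz [36.5 25.4] long ang 84.2 z 0.0171
chip 124 px 343 266 c [ 538.3 -107.4] sz [55.1 24. ] long ang 11.4 z 0.0148
```

Request:
step_arm --pt "-1 0.001 -0.0015 0.02 0 0 0" --pt "-1 0 0 0.02 0 0 0" --pt "-1 0 0 0.01 0 0 0" --pt "-1 0 0 0 0 0 0" --pt "-1 0 0 0 0 0 0"

```text
clock: 23.78
tcp_pos: [0.5419, 0.013, 0.0826]
tcp_rot: [[-0.959, -0.282, 0.001], [-0.282, 0.959, -0.0], [-0.001, -0.0, -1.0]]
ft_force: [0.1, -0.5, -2.0]
opening: 0.0286
gripper_force: 60.1
```

```bash
python3 - <<'E'
from h import *
plan([.5407,.014,.0575],down(106.4))
E
```

```text
tcp [0.5419 0.013  0.0826] shift tool [0.0009 0.0013 0.0251] turn/10deg [-0.002  0.004 -0.001] max rows 0.40114753399297237
```

Request:
step_arm --pt "-1 0.001 0.001 0.006 0 0 0" --pt "-1 0 0 0.006 0 0 0" --pt "-1 0 0 0.005 0 0 0" --pt "-1 0 0 0.003 0 0 0" --pt "-1 0 0 0.002 0 0 0" --pt "-1 0 0 0.001 0 0 0" --pt "-1 0 0 0.001 0 0 0" --pt "-1 0 0 0 0 0 0" --pt "-1 0 0 0 0 0 0"

```text
clock: 24.9
tcp_pos: [0.5403, 0.0137, 0.0583]
tcp_rot: [[-0.959, -0.282, 0.0], [-0.282, 0.959, -0.0], [-0.0, -0.0, -1.0]]
ft_force: [-0.1, 0.3, -2.8]
opening: 0.0284
gripper_force: 60.1
```

Request:
step_arm --pt "-1 0 0 0.0008 0 0 0" --pt "-1 0 0 0 0 0 0" --pt "-1 0 0 0 0 0 0"

```text
clock: 25.28
tcp_pos: [0.5404, 0.0137, 0.0581]
tcp_rot: [[-0.959, -0.282, 0.0], [-0.282, 0.959, -0.0], [-0.0, -0.0, -1.0]]
ft_force: [-4.0, 0.2, 5.8]
opening: 0.0284
gripper_force: 61.0
```

Seated with light contact. Releasing and backing off.

Request:
step_arm --pt "-0.2 0 0 0 0 0 0" --pt "0.2 0 0 0 0 0 0" --pt "0.6 0 0 0 0 0 0" --pt "0.6 0 0 0 0 0 0" --pt "0.6 0 0 -0.02 0 0 0" --pt "0.6 0 0 -0.05 0 0 0" --pt "0.6 0 0 -0.055 0 0 0" --pt "0.6 0 0 -0.05 0 0 0" --pt "0.6 0 0 0 0 0 0" --pt "0.6 0 0 0 0 0 0"

```text
clock: 26.52
tcp_pos: [0.5402, 0.0138, 0.2332]
tcp_rot: [[-0.959, -0.282, 0.001], [-0.282, 0.959, -0.0], [-0.001, -0.0, -1.0]]
ft_force: [-0.1, -0.6, -0.6]
opening: 0.0684
gripper_force: 0.0
```

```bash
python3 - <<'E'
from h import *
c=r.capture('wrist');X=cloud(c);hsv=cv2.cvtColor(c['pixels'],cv2.COLOR_RGB2HSV).astype(int);H,S,V=[hsv[...,i] for i in range(3)];z=X[...,2];x,y=X[...,0],X[...,1]
comps(c,(z>.089)&(z<.102)&(S<60)&(V>70)&(abs(x-.54)<.13)&(abs(y-.0138)<.07),'bar',100)
comps(c,(z>.072)&(z<.085)&(H>15)&(H<35)&(S>100)&(y>.1)&(y<.25)&(x<.6),'scrapertop')
comps(c,(z<.04)&(H>8)&(H<30)&(S>100)&(y<-.06)&(x<.72),'chip',20)
comps(c,(H>100)&(H<125)&(S>100)&(y<.1)&(z>.087)&(z<.093),'cheek',30)
save(c,'w9')
E
```

```text
bar 3967 px 318 176 c [539.5  11.7] sz [198.8  30.1] long ang 16.3 z 0.0954
scrapertop 1448 px 465 183 c [494.1 178.4] sz [87.7 22. ] long ang 16.5 z 0.0779
chip 1661 px 50 53 c [ 490.8 -363.2] sz [72.8 53.3] long ang 3.8 z 0.0071
chip 509 px 231 143 c [ 536.5 -113.9] sz [52.  20.8] long ang 16.4 z 0.0143
chip 355 px 233 188 c [595.6 -98.4] sz [27.8 48.2] long ang -77.1 z 0.0157
cheek 271 px 296 111 c [470.7 -32.6] sz [23.3 11.8] long ang 15.3 z 0.0905
cheek 264 px 344 111 c [456.5  15.8] sz [23.2 11.7] long ang 16.3 z 0.0904
cheek 181 px 299 249 c [623.6  12.5] sz [23.3 11. ] long ang 15.5 z 0.0902
cheek 185 px 340 249 c [609.8  60.4] sz [23.5 12.1] long ang 16.3 z 0.0902
```

View pics/w9.png

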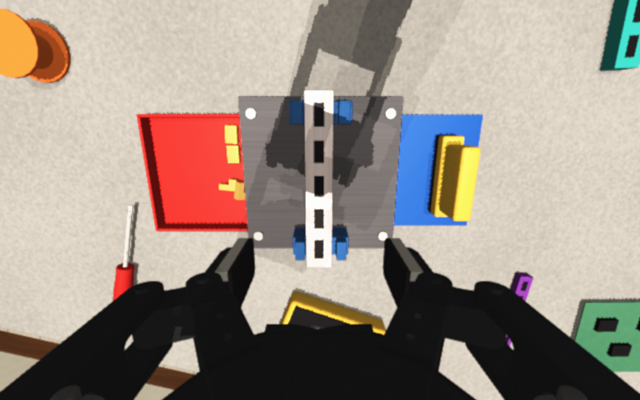

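The bar lies in both notches (318,176), the scraper is upright on the mat (465,183), and the chips are in the tray (232,143 and 233,188). I'll check the height of the L pair, then hand in.

```bash
python3 - <<'E'
from h import *
c=r.capture('wrist');X=cloud(c);hsv=cv2.cvtColor(c['pixels'],cv2.COLOR_RGB2HSV).astype(int);H,S=hsv[...,0],hsv[...,1];x,y=X[...,0],X[...,1]
q=(H>10)&(H<30)&(S>100)&(y<-.07)&(y>-.2)&(abs(x-.57)<.08);zz=X[q][:,2];print(len(zz),np.percentile(zz,[5,25,50,75,95,99]).round(4))
if np.percentile(zz,95)<.03: print(r.hand_in())
E
```

```text
832 [0.0077 0.0138 0.0146 0.0156 0.0212 0.0229]
the job is handed in; nothing more can be done
None
```

I handed the job in. My last camera check showed all four offcuts in the tray (tops under 23 mm), the scraper upright on its mat, and the bar released in both notches about 2 mm off centre, but the hand-in returned no verdict.

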